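Blow a basket of castings dry

TASK

The brass castings are rinsed and have to be blown dry: first hang the wire basket by its handle on the hook of the green blow-off stand and let go of it, without tipping the castings out. Then pull the air lever by its red grip all the way forward, to its stop, and keep holding it there against its spring: you finish while still holding the lever, with the basket hanging freely in the air stream. Do not disturb the tubs, the jar or the blue bin on the bench.

Things in the scene. Friction and masses are not known exactly. Their poses are not given: they have to be found in the camera images.
- stand: Blow-off stand, fixed to the bench: green base plate 190 x 400 x 8 mm. Origin at bench level, 5 mm in front of the plate's centre; x to its rear, y left, z up. At y +105 mm the steel hook, over a drip tray 125 mm square, 14 mm high; at y -110 mm the hand-lever air valve, 98 mm high; at x 70, y -28 mm an air filter-regulator 134 mm high with a round gauge.
- hook_seat (a point): Where the handle bar rests: top of the hook's level 8 mm rod, 219 mm above the bench. The level part runs along the stand's x, from 20 mm in front of this point to 30 mm behind it; in front the rod turns up to its open end (hook_tip); behind it rises 11 mm and bends down into an upright rod 77 mm behind this point. Nothing stands above it. Axes as the stand's.
- hook_tip (a point): Highest point of the upturned open front end of the hook, 42 mm in front of (stand -x) and 23 mm above hook_seat.
- basket: Round wire basket of brass castings, 84 mm across, 52 mm high, 0.2 to 0.35 kg, upright on the bench. Origin: centre of its underside, z up. A rigid arch handle stands in its y-z plane: uprights at y +-42 mm; on top a level dark grip bar along y, 60 mm long, 10 mm thick, 73 mm clear above the rim. Pinch the bar from above along the basket's x. Hung, its y is along the stand's y, either way round.
- basket_grip (a point): Middle of the grip bar's axis, 130 mm above the basket's underside. It is 5 mm above hook_seat when hung.
- air_lever (a joint): Angle (rad) of the air valve's hand lever about the stand's y axis through lever_pivot: 0 at rest, leaning 0.35 rad back (stand +x) from upright; grows as the grip is pulled forward (stand -x); 0.80 at the forward stop, leaning 0.45 rad forward. A spring pulls it back: about 3 N at the grip at rest, 6.5 N at the stop; it springs back if released.
- lever_grip (a point): Middle of the lever's red grip, a round-ended rod 24 mm thick and 60 mm long on the lever's end, 115 mm from the pivot (its top at 143 mm); 196 mm above the bench at rest. Free all round and above. Pulled safely from behind with closed fingers pointing down; in a pinch it slowly creeps through the fingers.
- lever_pivot (a point): Centre of the lever's pivot on the valve body, 88 mm above the bench; the lever swings in the stand's x-z plane through this point.
- white_tub: Bystander: open white plastic tub, 100 mm across, 80 mm high. Origin under its centre.
- blue_lid_jar: Bystander: white jar with a blue lid and label, 78 mm across, 92 mm high. Origin under its centre.
- brush_tub: Bystander: white tub 92 mm across and 85 mm high with brushes standing in it, up to 210 mm high. Origin under its centre.
- blue_bin: Bystander: blue cut-down open plastic bin 140 x 110 mm, 93 mm high. Origin under its centre.
- nozzle (a point): End of the orange lip of the fan nozzle, 130 mm above the bench, on a pipe rising 22 mm to its right. It points left (stand y) at the hanging basket's side, 19 mm away.
Things that resemble listed ones, but are neither listed nor needed, are in the scene too. Leave any brown or pink look-alike of the basket alone.

How it is judged:
By the outcome, as a careful person would: the job done as asked, in the order asked, and still so for the second after the job is handed in, while the arm keeps its last pose, push and grip.
It also fails if it takes over 54 s, if anything falls off the work surface, if the arm or the gripper's body presses on something with over 40 N, if the wrist force passes 120 N, or if a joint passes its speed limit or range.

ROBOT

A 6-joint arm with a two-finger parallel gripper is mounted at the origin on the work surface. World frame = base frame: x ahead of the robot, y to its left, z up, the work surface at z = 0. Lengths are in mm, angles in rad, forces in N, time in s.
With the tool pointing down it reaches from about 350 to 975 mm from the base axis. Payload 7.1 kg.
Tool frame: the origin (TCP) lies midway between the tips of the shut fingers; the grasp point (between the pads) lies 19 mm behind it (ctrl.grip_depth is the distance from the TCP to the grasp point, in mm); z points along the fingers, y is the line along which they close (so a half turn about z gives the same grasp; the last joint's range is limited). The gripper opens to 88 mm and grips with 3 to 60 N. Pads are 20 mm wide; open, the fingers measure 115 mm over their backs; the gripper's body (75 mm by 178 mm) begins 61 mm behind the grasp point.
Start: joints at [1.315, 0.423, 1.63, -0, 1.089, -0.019], TCP at [146.589, 607.549, 187.575] pointing down, gripper open.
Joint ranges: [-3, 3], [-0.9, 2.11], [0.09, 2.58], [-1.31, 4.45], [0.11, 2.69], [-2.54, 2.54]. Speed limits (rad/s): [2.39, 2.39, 3.01, 3.14, 3.14, 3.14].

INTERFACE

Orientations are given as a rotation vector (axis times angle).
In Python, from workcell import ctrl, cams gives the robot as it stands.
- The arm moves only by the tool move_arm, never from a script. Its argument "steps" is a list of rows, each a list of 3 entries, a list of its own where there are three numbers: the shift along the tool's x, y, z in units of 25 mm (1.0 is 25 mm), then the turn about the tool's z in units of 5 degrees (1.0 is 5 degrees), then the closure, from 0 (fully open) to 1 (shut). A call has 1 to 20 rows; each row shifts and turns the commanded pose from where the row before left it, along the tool's axes as they then stand; what a row does not reach is not made up. A row lasts 1/12 s, in which the tool goes at most 41.7 mm and 7.16 degrees, less where a joint would pass 70% of its speed; a pose out of reach is approached as far as the arm can. A call is refused whole if a number of a shift passes 1 or a number of a turn 1, either way. A call with a gripper value outside its range is refused whole. The fingers move at their own pace and stop on an object; the grip force is fixed at half the most. Time passes only in rows, so rows that do not move let the fingers close. It gives the time, the measured TCP pose, the force, the opening and the grip force at its end, in the units of the state.
- ctrl.get_obs(): the state, without advancing time (a new reading comes with each control period).
- cams.get_image(name): name is "side" or "top"; returns a dict with "image" (420x560x3 uint8, red, green, blue), "camera_matrix" (3x3 intrinsics, pixels), "k1" (the pictures are not rectified: a ray, as slopes to the right and down, at radius r is drawn at 1 + k1 r^2 times it, then the intrinsics apply), "xyz" and "rotation" of the camera in the world. Camera axes: x right, y down, z forward; pixel columns grow to the right and rows downward; lengths in mm; the calibration is good to about 2 mm. A picture is of the moment at which its call begins. There is no depth.
- ctrl.close_job(): hands the job in; it is judged then, once.
Trained networks look in the newest picture that a camera, given by its name, has taken for a name from the list of things; names that differ only in an ending like _2 or _b are one class to them, and where a whole thing is asked for, a point or a joint stands for the part that bears it (a point fixed in the world has none). Each returns a list of dicts, best first, with "p" (0 to 1); they miss things now and then, are a little off and sometimes report something else, mostly with a low value. They report only what shows in the picture. A call takes as long as a camera call. They do not tell look-alikes from the thing itself.
- cams.boxes_of(camera, thing): "rect" ([centre column, centre row, width, height] in pixels, round what is visible of it).
- cams.cut_out(camera, thing): "pixels" (420x560 bool, what is visible of it) and "rect" ([centre column, centre row, width, height] in pixels, round what is visible of it).
The state is a dict: "t": time; "qpos": joint angles; "qvel": joint speeds; "joint_torque": joint torques, N m; "ee_pos": TCP position; "orientation": TCP orientation; "ft_force": force on the tool from outside, world axes, zero at the start; "moment": the same for the moment, N m; "width": finger opening in mm; "grasp_force": force on a finger pad.
Only numpy, scipy, OpenCV 4.12 (cv2) and the standard library are available. Lean on these libraries where they do the work, as an engineer would, in place of code of your own. Each camera call takes 0.05 s, during which the arm holds its last target. There are 200 camera calls.

## Working session

There is one attempt and no reset: what is moved stays moved. The work goes in short steps, Python scripts to look and compute and a tool call to move; the robot and the scene stay as the last step left them, time stands still between calls to the robot, and variables do not carry over. Pictures are saved under pics/ and viewed, at most 10 in all, crops included, and the job is handed in when it is done.

Besides the shell and the picture viewer there is one more tool, called after ">>>" by a JSON object that holds its "name" and its "arguments", one argument or row to a line. move_arm: Moves the arm, as the interface text tells. Its arguments: {"type":"object","properties":{"steps":{"type":"array"}},"required":["steps"]}

```bash
mkdir -p pics; ls
cat > h.py <<'E'
import numpy as np, cv2
from workcell import ctrl, cams
def snap(n,f=None):
    d=cams.get_image(n)
    if f: cv2.imwrite('pics/'+f,d['image'][:,:,::-1])
    return d
def proj(d,P):
    P=np.atleast_2d(P).astype(float); K=np.array(d['camera_matrix']); R=np.array(d['rotation']); c=(P-np.array(d['xyz']))@R
    s=c[:,:2]/c[:,2:]; s=s*(1+d['k1']*(s**2).sum(1,keepdims=True))
    return s@K[:2,:2].T+K[:2,2]
def ray(d,uv):
    K=np.array(d['camera_matrix']); s0=(np.array(uv,float)-K[:2,2])/np.array([K[0,0],K[1,1]]); s=s0.copy()
    for _ in range(20): s=s0/(1+d['k1']*(s@s))
    v=np.array(d['rotation'])@np.array([s[0],s[1],1]); return np.array(d['xyz']),v/np.linalg.norm(v)
def atz(d,uv,z):
    o,v=ray(d,uv); return o+v*(z-o[2])/v[2]
def tri(d1,a,d2,b):
    o,v=ray(d1,a);p,w=ray(d2,b)
    t=np.linalg.lstsq(np.c_[v,-w],p-o,rcond=None)[0]; A=o+v*t[0];B=p+w*t[1]
    return (A+B)/2,np.linalg.norm(A-B)
E
python3 - <<'E'
from h import *
D={n:snap(n,n+'0.png') for n in('side','top')}
for n,d in D.items():
    print(n,np.round(d['xyz']),np.round(d['rotation'],2).tolist(),np.round(d['camera_matrix'],0).tolist(),d['k1'])
    for t in 'stand hook_seat hook_tip basket basket_grip lever_grip lever_pivot nozzle white_tub blue_lid_jar brush_tub blue_bin'.split():
        try: print(t,[(round(b['p'],2),np.round(b['rect']).astype(int).tolist()) for b in cams.boxes_of(n,t)][:4])
        except Exception as e: print(t,e)
o=ctrl.get_obs(); print(o)
E
```

```text
pics
side [ -83. -607.  982.] [-2.19, 0.9, -0.4] [[471.0, 0.0, 277.0], [0.0, 471.0, 215.0], [0.0, 0.0, 1.0]] -0.16815308790999367
stand [(0.71, [301, 222, 150, 141]), (0.52, [429, 326, 71, 76])]
hook_seat [(0.93, [300, 221, 151, 142])]
hook_tip [(0.69, [301, 222, 150, 139])]
basket [(0.75, [247, 267, 34, 49]), (0.7, [278, 302, 37, 52]), (0.7, [198, 257, 34, 55])]
basket_grip [(0.8, [194, 256, 34, 54]), (0.75, [249, 265, 31, 54]), (0.61, [278, 298, 35, 47])]
lever_grip [(0.53, [343, 207, 21, 50])]
lever_pivot [(0.72, [300, 222, 153, 137])]
nozzle [(0.78, [298, 221, 150, 139])]
white_tub [(0.59, [175, 218, 42, 41]), (0.54, [343, 208, 25, 54])]
blue_lid_jar [(0.69, [315, 347, 38, 51]), (0.69, [301, 221, 152, 139])]
brush_tub [(0.96, [212, 155, 27, 60])]
blue_bin [(0.89, [428, 326, 72, 74])]
top [ 396.  -20. 1291.] [-2.14, 2.18, -0.13] [[465.0, 0.0, 274.0], [0.0, 465.0, 210.0], [0.0, 0.0, 1.0]] 0.018741289893067833
stand [(0.67, [261, 178, 148, 101])]
hook_seat [(0.71, [258, 178, 149, 99]), (0.4, [298, 147, 12, 40])]
hook_tip [(0.93, [260, 176, 150, 102])]
basket [(0.79, [265, 258, 35, 3
[... 462 characters left out ...]
1])]
{'t': 1.3, 'qpos': array([ 1.31500516e+00,  4.23148350e-01,  1.62987828e+00,  9.94120407e-07,
        1.08857120e+00, -1.90117363e-02]), 'qvel': array([-2.56445645e-05,  6.87497463e-04, -1.48654627e-04, -4.34263888e-04,
       -6.58924711e-04,  1.36057546e-03]), 'joint_torque': array([-5.41968948e-04, -5.44572830e+01, -2.74049878e+01,  6.43839757e-02,
        1.69609173e-02,  3.07018718e-05]), 'ee_pos': array([146.59037314, 607.56718431, 187.55339687]), 'orientation': array([-3.71064560e-01, -3.11960022e+00,  7.87587047e-06]), 'ft_force': array([-0.40579647, -0.51482038,  0.28221544]), 'moment': array([0.01819962, 0.00633277, 0.0041353 ]), 'grasp_force': 0.0, 'width': 87.54841471915515}
```

```bash
sed -i "s/R=np.array(d\['rotation'\])/R=cv2.Rodrigues(np.array(d['rotation'],float))[0]/; s/np.array(d\['rotation'\])@/cv2.Rodrigues(np.array(d['rotation'],float))[0]@/" h.py
python3 - <<'E'
import cv2
a=cv2.imread('pics/side0.png')[130:370,150:470];b=cv2.imread('pics/top0.png')[110:310,180:500]
for n,i in(('sidec.png',a),('topc.png',b)): cv2.imwrite('pics/'+n,cv2.resize(i,None,fx=2.5,fy=2.5,interpolation=2))
E
```

```text
(no output)
```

View pics/sidec.png

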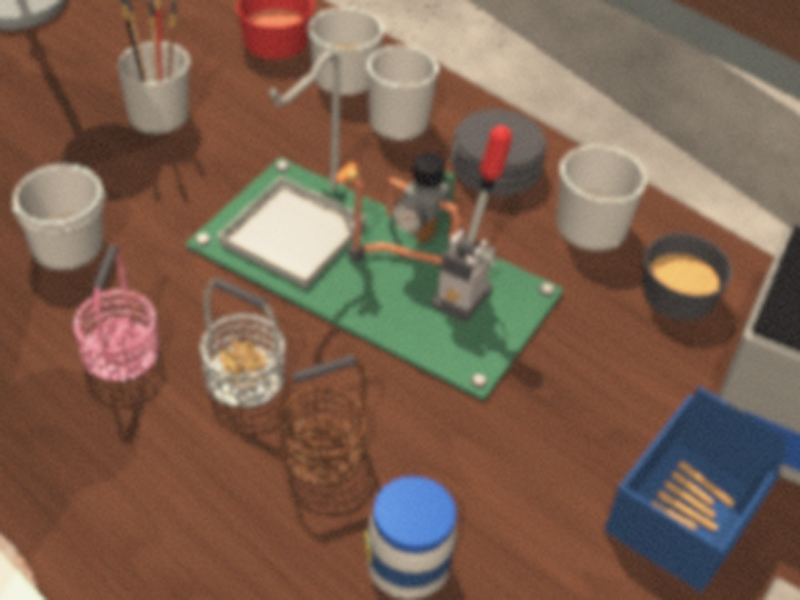

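View pics/topc.png

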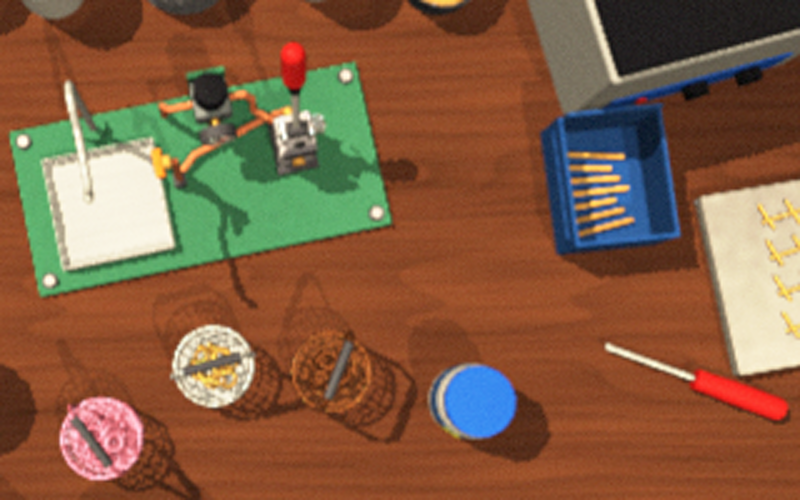

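Side crop: silver wire basket with brass castings at (243,345) in the crop, full-picture pixel (247,268). Top crop: the same basket at (213,365), full-picture (265,256). Look-alikes are pink (side 197,264; top 220,285) and brown (side 280,302; top 313,259). I choose the silver one; these crops already show it clearly. The open hook end is at side crop (275,97) and top crop (88,197), and the red grip is at side crop (495,152) and top crop (293,65).

Run:
```python
from h import *
from scipy.optimize import least_squares
S=snap('side');T=snap('top')
fs=lambda p:np.array(p)/2.5+[150,130]-.3
ft=lambda p:np.array(p)/2.5+[180,110]-.3
# stand fit: corners in order rear-left, rear-right, front-right, front-left (stand frame)
C=np.array([[100,200,8],[100,-200,8],[-90,-200,8],[-90,200,8.]])
tc=ft([(10,131),(357,63),(391,224),(41,297)]); sc=fs([(282,158),(564,292),(484,399),(187,243)])
def W(p,Q):
    c,s=np.cos(p[2]),np.sin(p[2]); Q=np.atleast_2d(Q); return np.c_[p[0]+c*Q[:,0]-s*Q[:,1],p[1]+s*Q[:,0]+c*Q[:,1],Q[:,2]]
f=lambda p:np.r_[(proj(T,W(p,C))-tc).ravel(),(proj(S,W(p,C))-sc).ravel()]
r=least_squares(f,[500,0,0.2],loss='soft_l1'); p=r.x; print('stand',p,np.round(r.fun,1))
tip,e=tri(T,ft((88,197)),S,fs((275,97))); print('tip',tip,e)
c,s=np.cos(p[2]),np.sin(p[2]); R=np.array([[c,s],[-s,c]])
print('tip in stand',R@(tip[:2]-p[:2]))
g,e=tri(T,ft((293,65)),S,fs((495,152)));print('lever',g,e,'in stand',R@(g[:2]-p[:2]))
a,e1=tri(T,ft((178,376)),S,fs((209,285)));b,e2=tri(T,ft((253,356)),S,fs((268,303)));print('bar',a,e1,b,e2)
for u in ((178,376),(253,356)): print('top bar at z130',atz(T,ft(u),130))
for u in ((209,285),(268,303)): print('side bar at z130',atz(S,fs(u),130))
for n,d in(('side',S),('top',T)):
  for k in cams.cut_out(n,'basket')[:3]:
    print(n,k['p'],np.round(k['rect']))
  im=d['image']
# camera predictions
print('top tip ->', W(p,[[0,105,219]]))
i=T['image'][225:290,235:345];cv2.imwrite('pics/bask.png',cv2.resize(i[:,:,::-1],None,fx=7,fy=7,interpolation=2))
i=T['image'][130:250,180:270];cv2.imwrite('pics/hook.png',cv2.resize(i[:,:,::-1],None,fx=5,fy=5,interpolation=2))
```

```text
stand [6.26549972e+02 1.17330365e+01 1.81503078e-01] [ 0.2  0.1  0.7 -0.2  1.4  0.6 -0.1 -0.2 -0.6 -0.8  0.3 -1.2 -0.1 -0.2
 -0.8 -0.4]
tip [575.93545268 112.26105506 226.6932111 ] 1.0418050242652046
tip in stand [-31.63697074 108.01302761]
lever [706.99995127 -81.94654338 192.42464578] 0.4994481811750649 in stand [  62.21853791 -106.66262908]
bar [411.04177255  35.98963931 121.53507101] 1.2916145940838033 [427.12353407 -37.44035064 140.69716826] 3.639321996070402
top bar at z130 [410.43463875  35.98835533 130.        ]
top bar at z130 [428.82647007 -38.77713135 130.        ]
side bar at z130 [406.6757827   29.25052011 130.        ]
side bar at z130 [432.15143437 -29.05902485 130.        ]
side 0.87 [279. 301.  37.  50.]
side 0.85 [197. 258.  36.  55.]
side 0.61 [248. 267.  34.  53.]
top 0.9 [313. 257.  29.  31.]
top 0.88 [219. 285.  33.  34.]
top 0.87 [265. 257.  35.  28.]
top tip -> [[607.59661437 115.00825251 219.        ]]
```

View pics/bask.png

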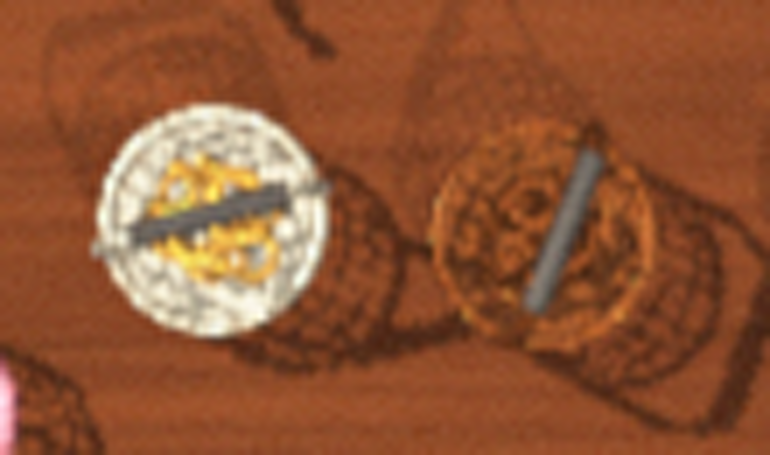

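Crop: the silver basket with brass castings; its grip bar runs from crop (132,235) to (288,196), that is full-picture (253.9,258.6) to (276.1,253). The brown look-alike is to its right.

```bash
cat >> h.py <<'E'
SP=np.array([626.55,11.73,.1815])
def W(Q,p=SP):
    c,s=np.cos(p[2]),np.sin(p[2]); Q=np.atleast_2d(np.array(Q,float)); return np.c_[p[0]+c*Q[:,0]-s*Q[:,1],p[1]+s*Q[:,0]+c*Q[:,1],Q[:,2]]
E
python3 - <<'E'
from h import *
S=snap('side');T=snap('top')
a=atz(T,(253.6,258.3),130);b=atz(T,(275.8,252.7),130);m=(a+b)/2;d=a-b;print('bar',m,np.linalg.norm(d),'yaw of y',np.arctan2(-d[0],d[1]))
out=[]
for n,I,x0,y0,w,h in(('t',T,185,120,130,90),('s',S,245,140,130,110)):
    k=6
    i=cv2.resize(I['image'][y0:y0+h,x0:x0+w,::-1],None,fx=k,fy=k,interpolation=2) if n=='t' else cv2.resize(I['image'][y0:y0+h,x0:x0+w,::-1],None,fx=5.4,fy=5.4,interpolation=2)
    k=6 if n=='t' else 5.4
    hx=0
    for P,c in (([hx-42,105,242],(0,0,255)),([hx,105,219],(255,0,0)),([hx+77,105,220],(0,255,255)),([hx+77,105,8],(255,0,255)),([20+39.4,-110,196],(255,255,0)),([20,-110,88],(0,255,255)),([-62.5,167.5,14],(255,255,0)),([62.5,42.5,14],(255,0,255))):
        q=(proj(I,W([P]))[0]-[x0,y0]+.5)*k; cv2.drawMarker(i,tuple(int(v) for v in q),c,cv2.MARKER_CROSS,14,1)
    cv2.imwrite('pics/ov_%s.png'%n,i)
E
```

```text
bar [421.16065246   1.57951575 130.        ] 56.78501205343812 yaw of y 0.22779519687407015
```

View pics/ov_t.png

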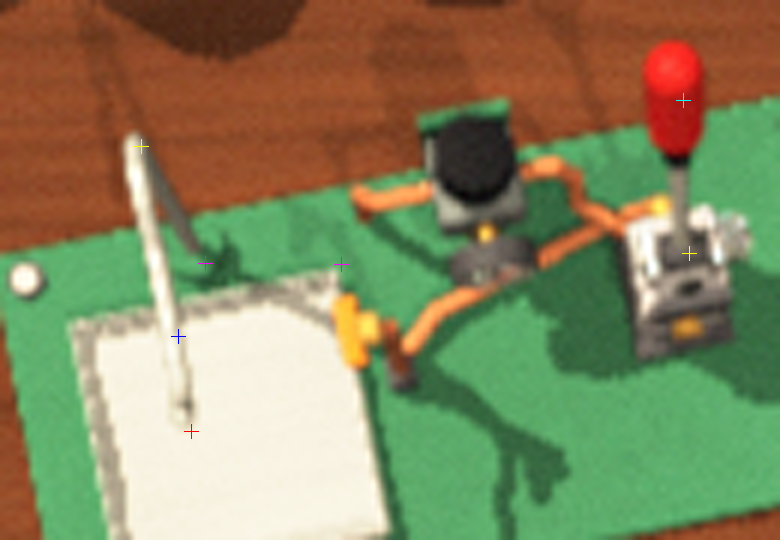

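View pics/ov_s.png

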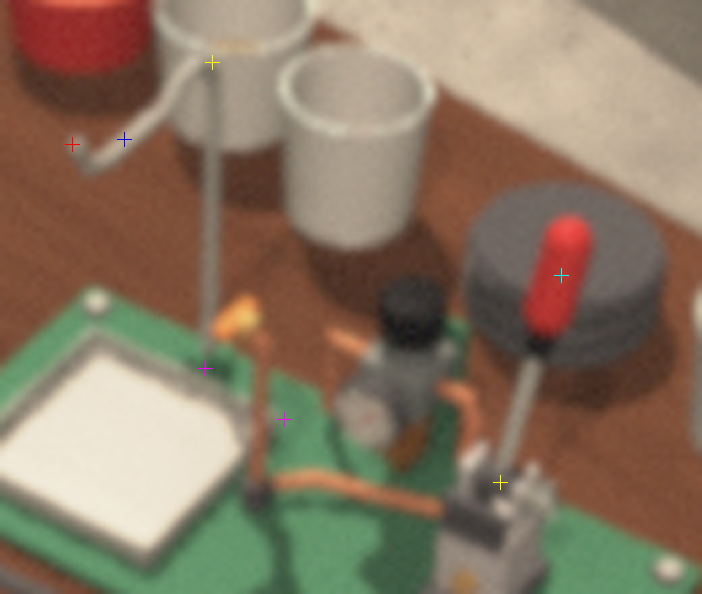

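Overlay: in the top crop the hook tip is at (184,411) and the red grip at (674,98). The stand fit lands about 3 mm to the right of them and the tip about 8 mm too far forward, so the fit is close and I will refine it. Now I go to the silver basket, gripping the bar 20 mm left of its middle so that the fingers clear the hook rod.

>>> {"name": "move_arm", "arguments": {
  "steps": [
    [[-0.8, -1, 0], 0, 0.3],
    [[-0.8, -1, 0], 0, 0.3],
    [[-0.8, -1, 0], 0, 0.3],
    [[-0.8, -1, 0], 0, 0.3],
    [[-0.8, -1, 0], 0, 0.3],
    [[-0.8, -1, 0], 0, 0.3],
    [[-0.8, -1, 0], 0, 0.3],
    [[-0.8, -1, 0], 0, 0.3],
    [[-0.8, -1, 0], 0, 0.3],
    [[-0.8, -1, 0], 0, 0.3],
    [[-0.8, -1, 0], 0, 0.3],
    [[-0.8, -1, 0], 0, 0.3],
    [[-0.8, -1, 0], 0, 0.3],
    [[-0.8, -1, 0], 0, 0.3],
    [[-0.8, -1, 0], 0, 0.3],
    [[-0.8, -1, 0], 0, 0.3],
    [[-0.8, -1, 0], 0, 0.3],
    [[-0.8, -1, 0], 0, 0.3],
    [[-0.8, -1, 0], 0, 0.3],
    [[-0.8, -1, 0], 0, 0.3]
  ]
}}

```text
t: 3.27
ee_pos: [418.7, 26.0, 187.9]
orientation: [0.371, 3.119, 0.0]
ft_force: [0.6, -0.8, 0.4]
width: 61.5
grasp_force: 0.0
```

>>> {"name": "move_arm", "arguments": {
  "steps": [
    [[0, 0, 0], 1, 0.3],
    [[0, 0, 0], 1, 0.3],
    [[0, 0, 0], 1, 0.3],
    [[0, 0, 0], 1, 0.3],
    [[0, 0, 0], 1, 0.3],
    [[0, 0, 0], 1, 0.3],
    [[0, 0, 0], 1, 0.3],
    [[0, 0, 0], 1, 0.3],
    [[0, 0, 0], 1, 0.3],
    [[0, 0, 0], 1, 0.3],
    [[0, 0, 0], 1, 0.3],
    [[0, 0, 0], 1, 0.3],
    [[0, 0, 0], 0.7, 0.3],
    [[0, 0, 0], 0, 0.3]
  ]
}}

```text
t: 4.43
ee_pos: [418.3, 27.7, 187.7]
orientation: [1.96, 2.455, 0.0]
ft_force: [0.4, -0.5, 0.4]
width: 61.6
grasp_force: 0.0
```

```bash
cat >> h.py <<'E'
def plan(tx,ty,tz,yaw):  # yaw of tool y
    o=ctrl.get_obs(); R=cv2.Rodrigues(np.array(o['orientation']))[0]
    d=R.T@(np.array([tx,ty,tz])-o['ee_pos'])/25; y=np.arctan2(R[1,1],R[0,1])
    dy=(y-yaw+np.pi/2)%np.pi-np.pi/2
    print('shift units',np.round(d,2),'turn units',round(np.degrees(dy)/5,2),'pos',np.round(o['ee_pos'],1),'q',np.round(o['qpos'],2),'w',round(o['width'],1),'grip',round(o['grasp_force'],1),'f',np.round(o['ft_force'],1),'t',round(o['t'],1),'z',np.round(R[:,2],3))
E
python3 - <<'E'
from h import *
plan(416.6,21.1,113,.228)
S=snap('side');T=snap('top')
tip,e=tri(T,(215.2,188.0),S,(258.4,165.2)); c,s=np.cos(SP[2]),np.sin(SP[2]); print('tip',tip,e,np.array([[c,s],[-s,c]])@(tip[:2]-SP[:2]))
i=S['image'][210:330,200:340];cv2.imwrite('pics/b2.png',cv2.resize(i[:,:,::-1],None,fx=5,fy=5,interpolation=2))
E
```

```text
shift units [-0.24 -0.12  2.99] turn units -0.05 pos [418.3  27.7 187.7] q [ 0.04  0.11  2.06  0.    0.97 -0.19] w 61.6 grip 0.0 f [ 0.4 -0.5  0.4] t 4.4 z [ 0.  0. -1.]
tip [573.36191904 111.2320673  239.64505667] 2.9407305428174166 [-34.35378147 107.46837233]
```

View pics/b2.png

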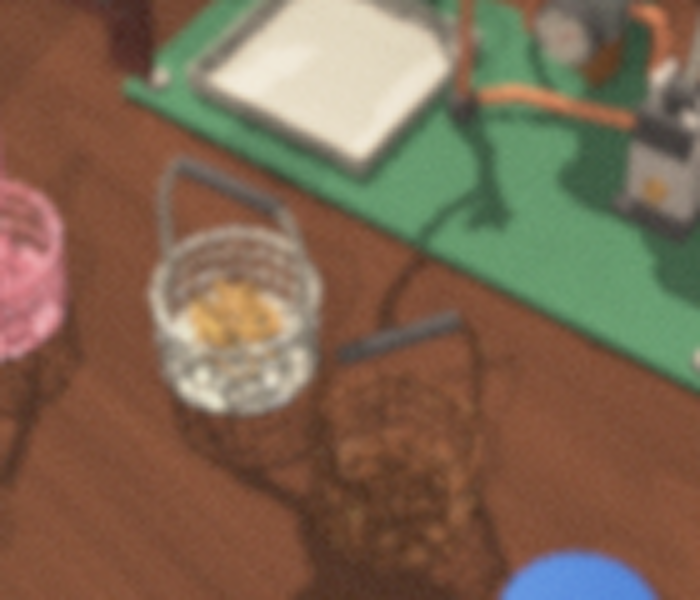

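The crop shows the silver basket's bar at (228,185), but no gripper above it, which I did not expect. I check with projections.

Run:
```python
from h import *
S=snap('side');T=snap('top');o=ctrl.get_obs()
print(proj(S,[o['ee_pos'],[421,1.6,130]]),proj(T,[o['ee_pos'],[421,1.6,130]]))
a=(257/1.,0)
L=(200+183/5-.5,210+165/5-.5);Rr=(200+278/5-.5,210+205/5-.5)
print(atz(S,L,130),atz(S,Rr,130))
i=np.hstack([S['image'],T['image']])[:,:,::-1];cv2.imwrite('pics/full.png',cv2.resize(i,(800,300),interpolation=3))
```

```text
[[235.99086775 225.17015435]
 [245.07614182 246.62260099]] [[253.20484948 256.45964174]
 [264.70131383 255.56253175]]
[414.34181846  27.48211485 130.        ] [429.90489005 -25.03253061 130.        ]
```

View pics/full.png

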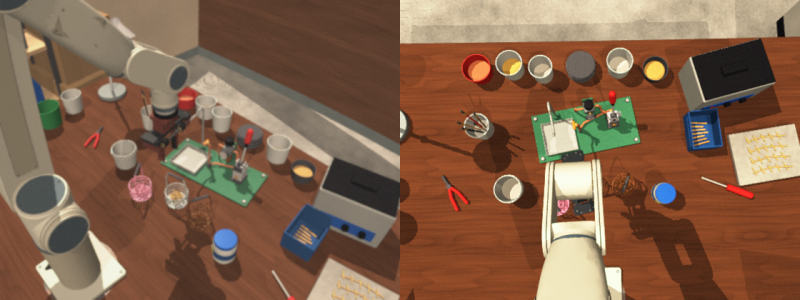

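The full views show the gripper above the basket; the bar is at (421.5, 1.4), and the two cameras agree. I descend and grip.

>>> {"name": "move_arm", "arguments": {
  "steps": [
    [[-0.25, -0.1, 0], 0, 0.3],
    [[0, 0, 0.6], 0, 0.3],
    [[0, 0, 0.6], 0, 0.3],
    [[0, 0, 0.6], 0, 0.3],
    [[0, 0, 0.6], 0, 0.3],
    [[0, 0, 0.6], 0, 0.3],
    [[0, 0, 0], 0, 0.3],
    [[0, 0, 0], 0, 1],
    [[0, 0, 0], 0, 1],
    [[0, 0, 0], 0, 1],
    [[0, 0, 0], 0, 1],
    [[0, 0, 0], 0, 1],
    [[0, 0, 0], 0, 1],
    [[0, 0, 0], 0, 1],
    [[0, 0, 0], 0, 1],
    [[0, 0, 0], 0, 1],
    [[0, 0, 0], 0, 1],
    [[0, 0, 0], 0, 1]
  ]
}}

```text
t: 6.13
ee_pos: [417.1, 21.0, 112.6]
orientation: [-1.957, -2.458, 0.0]
ft_force: [-0.1, 0.4, -0.0]
width: 0.8
grasp_force: 0.0
```

Run:
```python
from h import *
plan(416.6,21.1,113,.228)
```

```text
shift units [ 0.01 -0.02 -0.02] turn units -0.02 pos [417.1  21.  112.6] q [ 0.02  0.24  2.13 -0.    0.77 -0.2 ] w 0.8 grip 0.0 f [-0.1  0.4 -0. ] t 6.1 z [-0. -0. -1.]
```

Run:
```python
from h import *
S=snap('side');T=snap('top');o=ctrl.get_obs()
print(proj(S,[o['ee_pos'],o['ee_pos']+[0,0,19]]),proj(T,[o['ee_pos']]))
i=S['image'][180:300,180:320];cv2.imwrite('pics/b3.png',cv2.resize(i[:,:,::-1],None,fx=5,fy=5,interpolation=2))
```

```text
[[238.99165399 248.07055683]
 [238.62098073 242.86917205]] [[257.14206197 257.41237414]]
```

View pics/b3.png

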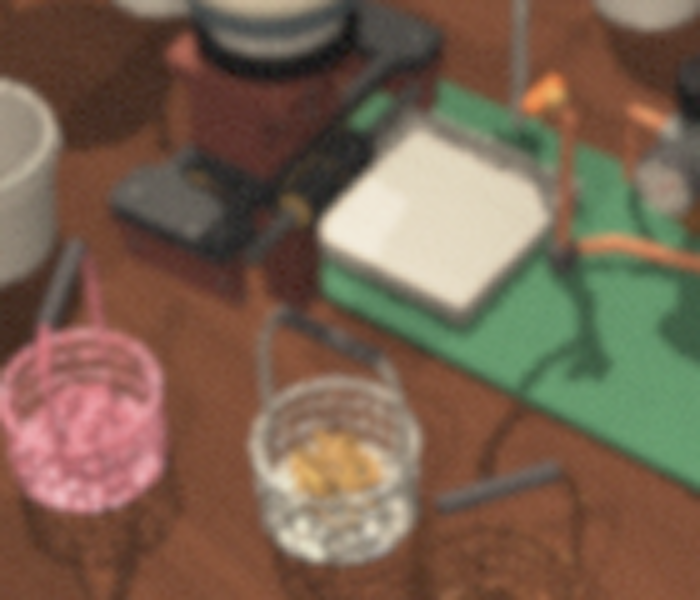

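The fingers closed on air. The fingertips show at crop (290,308), but I predicted (297,342). I work out which offset explains that.

Run:
```python
from h import *
S=snap('side');o=ctrl.get_obs()
R=cv2.Rodrigues(np.array(o['orientation']))[0];p=o['ee_pos']
cr=lambda P:np.round((proj(S,P)-[180,180]+.5)*5).astype(int).tolist()
for z in(-80,-120):
  print(z,cr([p+R@[a,b,z] for a,b in((-37,-89),(37,-89),(37,89),(-37,89))]))
print('finger pads corners',cr([p+R@[a,b,z] for a in(-10,10) for b in (0,) for z in(0,-19,-61)]))
print('bar',cr([[414.5,27.5,130],[429,-26,130]]), 'plus x10,y10,z10 at tip',cr([p,p+[10,0,0],p+[0,10,0],p+[0,0,10]]))
# colour along finger column and flange
im=S['image']
for r in range(225,262,2): print(r,[tuple(im[r,c]) for c in(231,235,239,243)])
```

```text
-80 [[241, 378], [112, 313], [333, 97], [456, 151]]
-120 [[235, 317], [103, 251], [330, 37], [456, 90]]
finger pads corners [[314, 351], [312, 325], [308, 265], [281, 335], [279, 309], [275, 249]]
bar [[283, 315], [378, 357]] plus x10,y10,z10 at tip [[297, 343], [312, 333], [284, 332], [297, 329]]
225 [(np.uint8(66), np.uint8(47), np.uint8(42)), (np.uint8(79), np.uint8(73), np.uint8(69)), (np.uint8(76), np.uint8(56), np.uint8(46)), (np.uint8(116), np.uint8(104), np.uint8(92))]
227 [(np.uint8(64), np.uint8(59), np.uint8(52)), (np.uint8(69), np.uint8(59), np.uint8(54)), (np.uint8(67), np.uint8(41), np.uint8(34)), (np.uint8(109), np.uint8(91), np.uint8(81))]
229 [(np.uint8(67), np.uint8(64), np.uint8(59)), (np.uint8(75), np.uint8(50), np.uint8(46)), (np.uint8(73), np.uint8(45), np.uint8(38)), (np.uint8(85), np.uint8(67), np.uint8(57))]
231 [(np.uint8(69), np.uint8(62), np.uint8(53)), (np.uint8(76), np.uint8(46), np.uint8(39)), (np.uint8(75), np.uint8(45), np.uint8(38)), (np.uint8(74), np.uint8(56), np.uint8(45))]
233 [(np.uint8(98), np.uint8(67), np.uint8(51)), (np.uint8(77), np.uint8(4
[... 1996 characters left out ...]
.uint8(123), np.uint8(82), np.uint8(63)), (np.uint8(137), np.uint8(91), np.uint8(68)), (np.uint8(151), np.uint8(115), np.uint8(96))]
257 [(np.uint8(130), np.uint8(90), np.uint8(72)), (np.uint8(124), np.uint8(88), np.uint8(70)), (np.uint8(167), np.uint8(143), np.uint8(123)), (np.uint8(157), np.uint8(138), np.uint8(123))]
259 [(np.uint8(129), np.uint8(89), np.uint8(69)), (np.uint8(151), np.uint8(128), np.uint8(113)), (np.uint8(143), np.uint8(120), np.uint8(103)), (np.uint8(133), np.uint8(106), np.uint8(90))]
261 [(np.uint8(130), np.uint8(90), np.uint8(69)), (np.uint8(137), np.uint8(124), np.uint8(109)), (np.uint8(138), np.uint8(108), np.uint8(89)), (np.uint8(140), np.uint8(113), np.uint8(97))]
```

>>> {"name": "move_arm", "arguments": {
  "steps": [
    [[0, 0, -0.8], 0, 1],
    [[0, 0, -0.8], 0, 1],
    [[0, 0, 0], 0, 0.3],
    [[0, 0, 0], 0, 0.3],
    [[0, 0, 0], 0, 0.3],
    [[0, 0, 0], 0, 0.3],
    [[0, 0, 0], 0, 0.3],
    [[0, 0, 0], 0, 0.3],
    [[0, 0, 0], 0, 0.3],
    [[0, 0, 0], 0, 0.3]
  ]
}}

```text
t: 7.12
ee_pos: [416.9, 21.0, 152.3]
orientation: [-1.957, -2.457, 0.001]
ft_force: [-0.2, -0.1, 0.2]
width: 50.3
grasp_force: 0.0
```

Run:
```python
from h import *
import glob
o=ctrl.get_obs(); R=cv2.Rodrigues(np.array(o['orientation']))[0];p=o['ee_pos']
print(p,o['width'])
for n in('side','top'):
    d=snap(n,n+'1.png'); a=cv2.imread('pics/%s0.png'%n)
    m=(cv2.absdiff(a,d['image'][:,:,::-1].copy()).max(2)>40)
    print(n,'tips',np.round(proj(d,[p+R@[0,-31,0],p,p+R@[0,31,0],p+R@[0,-89,-80],p+R@[0,89,-80],p+R@[0,89,-160]])).tolist())
    c=(proj(d,p)[0]).astype(int); r0,c0=c[1]-45,c[0]-35
    for r in range(r0,r0+75,2): print(r,''.join('#' if v else '.' for v in m[r,c0:c0+75]))
    print(c0)
```

```text
[416.93570308  20.99335616 152.2958102 ] 50.25260246787483
side tips [[231.0, 245.0], [238.0, 237.0], [245.0, 230.0], [213.0, 236.0], [258.0, 192.0], [257.0, 166.0]]
192 ............................##############################.................
194 ............................####...###########.....######..................
196 ..................................#############.....####...................
198 ............###########........#################....##.....................
200 .........#.###############....#################............................
202 ...####.#...######################...###..####.............................
204 #######.##...####################.....#..######............................
206 #####...#...........###########################............................
208 ....#....#...........##########################............................
210 ########..........#############################............................
212 ###########....################################............................
214 .##########################....################...
[... 4559 characters left out ...]
#################.........#...#.#..############.........
272 #########################################...##.######.############.........
274 #####################################################.############.........
276 #####################################################.############.........
278 ###############.##############..#......######..##.....#############........
280 ######.##..#.............#################.....#######.############........
282 ######..................##########...........######################........
284 #####...................#..######...###############################........
286 #####......................########################################........
221
```

The top view agrees in xy. The side view shows the real tips about 25 mm higher than reported, which also explains the empty grip. I go lower; this still clears the rim if the reported height is right.

>>> {"name": "move_arm", "arguments": {
  "steps": [
    [[0, 0, 0.6], 0, 0.3],
    [[0, 0, 0.6], 0, 0.3],
    [[0, 0, 0.6], 0, 0.3],
    [[0, 0, 0.6], 0, 0.3],
    [[0, 0, 0], 0, 0.3],
    [[0, 0, 0], 0, 1],
    [[0, 0, 0], 0, 1],
    [[0, 0, 0], 0, 1],
    [[0, 0, 0], 0, 1],
    [[0, 0, 0], 0, 1],
    [[0, 0, 0], 0, 1],
    [[0, 0, 0], 0, 1],
    [[0, 0, 0], 0, 1]
  ]
}}

```text
t: 8.3
ee_pos: [417.1, 21.0, 92.7]
orientation: [1.957, 2.457, 0.0]
ft_force: [0.2, 0.3, 0.3]
width: 11.8
grasp_force: 0.0
```

Run:
```python
from h import *
print(ctrl.grip_depth)
plan(416.6,21.1,92,.228)
```

```text
18.700000000000003
shift units [ 0.01 -0.02  0.03] turn units -0.03 pos [417.1  21.   92.7] q [ 0.02  0.28  2.14 -0.    0.72 -0.2 ] w 11.8 grip 0.0 f [0.2 0.3 0.3] t 8.3 z [ 0. -0. -1.]
```

>>> {"name": "move_arm", "arguments": {
  "steps": [
    [[0, 0, 0], 0, 1],
    [[0, 0, 0], 0, 1],
    [[0, 0, 0], 0, 1]
  ]
}}

```text
t: 8.55
ee_pos: [417.3, 21.0, 92.7]
orientation: [1.957, 2.457, 0.0]
ft_force: [-0.5, -0.8, 2.6]
width: 8.9
grasp_force: 30.0
```

Gripped, but a width of 8.9 and a vertical force of 2.6 N suggest it may be shallow. I regrip 12 mm lower.

>>> {"name": "move_arm", "arguments": {
  "steps": [
    [[0, 0, 0], 0, 0.6],
    [[0, 0, 0], 0, 0.6],
    [[0, 0, 0], 0, 0.6],
    [[0, 0, 0], 0, 0.6],
    [[0, 0, 0.25], 0, 0.6],
    [[0, 0, 0.25], 0, 0.6],
    [[0, 0, 0], 0, 0.6],
    [[0, 0, 0], 0, 1],
    [[0, 0, 0], 0, 1],
    [[0, 0, 0], 0, 1],
    [[0, 0, 0], 0, 1],
    [[0, 0, 0], 0, 1],
    [[0, 0, 0], 0, 1],
    [[0, 0, 0], 0, 1],
    [[0, 0, 0], 0, 1]
  ]
}}

```text
t: 9.8
ee_pos: [417.3, 21.0, 80.2]
orientation: [1.957, 2.457, 0.0]
ft_force: [-0.6, 0.7, 0.6]
width: 9.1
grasp_force: 30.0
```

Run:
```python
from h import *
plan(416.6,21.1,92,.228)
d=snap('side','side2.png'); a=cv2.imread('pics/side0.png')
i=d['image'][180:290,190:300,::-1]
cv2.imwrite('pics/b4.png',cv2.resize(i,None,fx=5.4,fy=5.4,interpolation=2))
```

```text
shift units [ 0.01 -0.03 -0.47] turn units -0.03 pos [417.3  21.   80.2] q [ 0.02  0.31  2.15  0.    0.69 -0.2 ] w 9.1 grip 30.0 f [-0.6  0.7  0.6] t 9.8 z [ 0.  0. -1.]
```

View pics/b4.png

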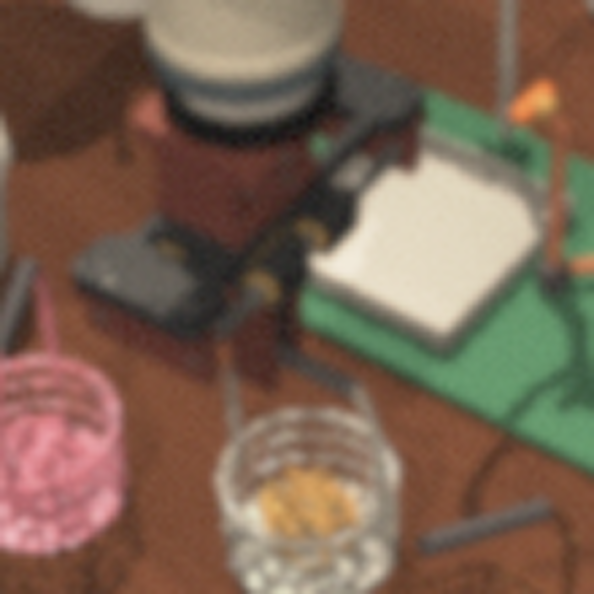

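The fingers hold the bar's left part at crop (260,350), with the tips about 27 mm below it: a secure grip, and only the silver basket is held. I lift gently, align the yaw and shift to the hook's line.

>>> {"name": "move_arm", "arguments": {
  "steps": [
    [[0, 0, -0.1], 0, 1],
    [[0, 0, -0.2], 0, 1],
    [[0, 0, -0.3], 0, 1],
    [[0, 0, -0.4], 0, 1],
    [[0, 0, -0.5], 0, 1],
    [[0, 0, -0.5], 0, 1],
    [[0, 0, -0.5], 0, 1],
    [[0, 0, -0.5], 0, 1],
    [[0, 0, -0.5], 0, 1],
    [[0, 0, -0.5], 0, 1],
    [[0, 0, -0.5], 0, 1],
    [[0, 0, -0.4], 0, 1],
    [[0, 0, -0.2], 0.3, 1],
    [[0, 0, -0.1], 0.25, 1],
    [[0, 0, 0], 0, 1]
  ]
}}

```text
t: 11.1
ee_pos: [417.2, 21.0, 210.9]
orientation: [2.016, 2.408, 0.001]
ft_force: [-0.2, 0.7, -3.8]
width: 9.0
grasp_force: 30.0
```

Run:
```python
from h import *
C=W([[6,106.5,0]])[0]; F=W([[-110,106.5,0]])[0]; off=np.array([-3.6,19.7])
print(C); plan(F[0]+off[0],F[1]+off[1],210,.1815); plan(C[0]+off[0],C[1]+off[1],210,.1815)
T=snap('top'); S=snap('side')
print('tip top only at 242',atz(T,(215.2,188.0),242),'side only',atz(S,(258.4,165.2),242))
```

```text
[613.22764716 117.56366626   0.        ]
shift units [3.2  3.75 0.04] turn units -0.06 pos [417.2  21.  210.9] q [ 0.02  0.08  2.04  0.    1.02 -0.15] w 9.0 grip 30.0 f [-0.2  0.7 -3.8] t 11.1 z [ 0.001  0.    -1.   ]
shift units [3.23 8.39 0.05] turn units -0.06 pos [417.2  21.  210.9] q [ 0.02  0.08  2.04  0.    1.02 -0.15] w 9.0 grip 30.0 f [-0.2  0.7 -3.8] t 11.1 z [ 0.001  0.    -1.   ]
tip top only at 242 [574.09784741 110.00349275 242.        ] side only [570.09690495 109.82497619 242.        ]
```

>>> {"name": "move_arm", "arguments": {
  "steps": [
    [[0.1, 0.1, 0], 0, 1],
    [[0.2, 0.2, 0], 0, 1],
    [[0.3, 0.4, 0], 0, 1],
    [[0.4, 0.5, 0], 0, 1],
    [[0.5, 0.6, 0], 0, 1],
    [[0.5, 0.6, 0], 0, 1],
    [[0.5, 0.6, 0], 0, 1],
    [[0.4, 0.4, 0], 0, 1],
    [[0.2, 0.2, 0], 0, 1],
    [[0.1, 0.1, 0], 0, 1],
    [[0, 0, 0], 0, 1],
    [[0, 0, 0], 0, 1]
  ]
}}

```text
t: 12.2
ee_pos: [493.4, 115.9, 209.8]
orientation: [-2.015, -2.41, 0.001]
ft_force: [-1.0, -0.3, -3.2]
width: 9.3
grasp_force: 30.0
```

Run:
```python
from h import *
C=W([[6,106.5,0]])[0]; off=np.array([-3.6,19.7])
plan(C[0]+off[0],C[1]+off[1],210,.1815)
d=snap('side','side3.png')
P=W([[-110,106.5+y,z] for y,z in((-30,260),(30,260),(-42,182),(42,182))]+[[-110+42,106.5,130]]); print(np.round(proj(d,P)).tolist())
i=d['image'][130:265,190:340,::-1].copy()
i=cv2.resize(i,None,fx=4.4,fy=4.4,interpolation=2)
for q in proj(d,P): cv2.drawMarker(i,tuple(int(v) for v in (q-[190,130]+.5)*4.4),(255,255,0),0,10,1)
cv2.imwrite('pics/b5.png',i)
```

```text
shift units [ 0.02  4.73 -0.01] turn units -0.04 pos [493.4 115.9 209.8] q [ 0.21  0.22  1.87 -0.    1.05  0.03] w 9.3 grip 30.0 f [-1.  -0.3 -3.2] t 12.2 z [-0.001 -0.    -1.   ]
[[251.0, 178.0], [231.0, 170.0], [255.0, 204.0], [229.0, 192.0], [253.0, 204.0]]
```

View pics/b5.png

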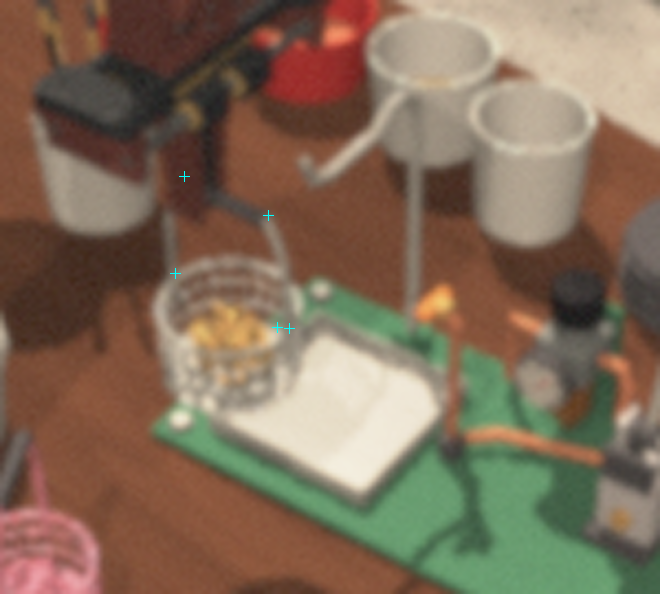

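The bar's right end at crop (268,217) matches the predicted (268,215). The basket is level, and the hook tip at (308,165) is straight ahead at the arch opening. I advance over the hook.

>>> {"name": "move_arm", "arguments": {
  "steps": [
    [[0, 0.1, 0], 0, 1],
    [[0, 0.2, 0], 0, 1],
    [[0, 0.3, 0], 0, 1],
    [[0, 0.4, 0], 0, 1],
    [[0, 0.4, 0], 0, 1],
    [[0, 0.4, 0], 0, 1],
    [[0, 0.4, 0], 0, 1],
    [[0, 0.4, 0], 0, 1],
    [[0, 0.4, 0], 0, 1],
    [[0, 0.4, 0], 0, 1],
    [[0, 0.4, 0], 0, 1],
    [[0, 0.4, 0], 0, 1],
    [[0, 0.3, 0], 0, 1],
    [[0, 0.2, 0], 0, 1],
    [[0, 0.05, 0], 0, 1],
    [[0, 0, 0], 0, 1],
    [[0, 0, 0], 0, 1]
  ]
}}

```text
t: 13.67
ee_pos: [610.4, 137.0, 209.9]
orientation: [-2.015, -2.409, 0.001]
ft_force: [0.3, 0.3, -2.4]
width: 9.0
grasp_force: 30.0
```

>>> {"name": "move_arm", "arguments": {
  "steps": [
    [[0, 0, 0.1], 0, 1],
    [[0, 0, 0.2], 0, 1],
    [[0, 0, 0.2], 0, 1],
    [[0, 0, 0.2], 0, 1],
    [[0, 0, 0.2], 0, 1],
    [[0, 0, 0.2], 0, 1],
    [[0, 0, 0.1], 0, 1],
    [[0, 0, 0], 0, 1],
    [[0, 0, 0], 0, 1]
  ]
}}

```text
t: 14.42
ee_pos: [610.8, 137.1, 179.8]
orientation: [-2.015, -2.41, 0.001]
ft_force: [0.3, 0.5, -3.0]
width: 9.4
grasp_force: 30.0
```

Run:
```python
from h import *
C=W([[6,106.5,0]])[0]; off=np.array([-3.6,19.7])
plan(C[0]+off[0],C[1]+off[1],174,.1815)
```

```text
shift units [ 0.02 -0.04  0.23] turn units -0.04 pos [610.8 137.1 179.8] q [ 0.2   0.43  1.63 -0.    1.08  0.02] w 9.4 grip 30.0 f [ 0.3  0.5 -3. ] t 14.4 z [-0. -0. -1.]
```

Still free, about 6 mm above the seat. I lower in small steps until the weight transfers.

>>> {"name": "move_arm", "arguments": {
  "steps": [
    [[0, 0, 0.1], 0, 1],
    [[0, 0, 0.1], 0, 1],
    [[0, 0, 0], 0, 1],
    [[0, 0, 0], 0, 1]
  ]
}}

```text
t: 14.75
ee_pos: [610.8, 137.1, 174.9]
orientation: [-2.015, -2.41, 0.0]
ft_force: [0.7, 0.4, -3.4]
width: 9.3
grasp_force: 30.0
```

>>> {"name": "move_arm", "arguments": {
  "steps": [
    [[0, 0, 0.06], 0, 1],
    [[0, 0, 0], 0, 1],
    [[0, 0, 0], 0, 1]
  ]
}}

```text
t: 15.0
ee_pos: [611.1, 137.2, 173.9]
orientation: [2.015, 2.41, 0.001]
ft_force: [0.1, 0.6, -0.4]
width: 9.2
grasp_force: 30.0
```

>>> {"name": "move_arm", "arguments": {
  "steps": [
    [[0, 0, 0.06], 0, 1],
    [[0, 0, 0], 0, 1],
    [[0, 0, 0], 0, 1]
  ]
}}

```text
t: 15.25
ee_pos: [611.3, 137.3, 173.2]
orientation: [2.015, 2.409, 0.002]
ft_force: [-2.9, -0.1, 6.8]
width: 9.0
grasp_force: 30.0
```

Contact is at the predicted height. I ease off the preload and open.

>>> {"name": "move_arm", "arguments": {
  "steps": [
    [[0, 0, -0.06], 0, 1],
    [[0, 0, 0], 0, 0.85],
    [[0, 0, 0], 0, 0.8],
    [[0, 0, 0], 0, 0.75],
    [[0, 0, 0], 0, 0.7],
    [[0, 0, 0], 0, 0.6],
    [[0, 0, 0], 0, 0.6],
    [[0, 0, 0], 0, 0.6],
    [[0, 0, 0], 0, 0.6],
    [[0, 0, 0], 0, 0.6]
  ]
}}

```text
t: 16.08
ee_pos: [610.9, 137.1, 173.6]
orientation: [2.016, 2.41, -0.0]
ft_force: [0.4, 0.2, -0.7]
width: 35.1
grasp_force: 0.0
```

Run:
```python
from h import *
plan(610,137,260,.1815)
for n in ('side','top'):
  d=snap(n)
  print(n,[(round(b['p'],2),np.round(b['rect'],1).tolist()) for b in cams.boxes_of(n,'basket')])
  print(proj(d,W([[6,106.5,94+26],[6,148.5,146],[6,64.5,146],[6,106.5,224]])).round(1).tolist())
```

```text
shift units [ 0.   -0.03 -3.46] turn units -0.04 pos [610.9 137.1 173.6] q [ 0.2   0.44  1.64 -0.    1.06  0.02] w 35.1 grip 0.0 f [ 0.4  0.2 -0.7] t 16.1 z [-0. -0. -1.]
side [(0.84, [278.5, 299.0, 37.0, 53.4]), (0.69, [197.4, 257.4, 31.7, 54.5]), (0.67, [210.2, 152.7, 26.2, 61.3]), (0.58, [269.5, 184.6, 27.2, 45.7])]
[[268.5, 192.1], [256.3, 179.5], [281.0, 190.7], [268.4, 162.4]]
top [(0.82, [311.0, 259.2, 33.3, 32.1]), (0.57, [277.6, 173.9, 117.0, 96.0]), (0.56, [231.1, 180.9, 15.4, 28.3])]
[[218.1, 180.8], [200.3, 182.2], [233.4, 175.7], [212.9, 172.7]]
```

The basket hangs on the hook: the side box at (269.5,184.6) is where I expected it, and the fingers are clear of it. I rise straight up and measure the lever.

>>> {"name": "move_arm", "arguments": {
  "steps": [
    [[0, 0, -0.1], 0, 0.6],
    [[0, 0, -0.2], 0, 0.6],
    [[0, 0, -0.3], 0, 0.6],
    [[0, 0, -0.4], 0, 0.6],
    [[0, 0, -0.5], 0, 0.6],
    [[0, 0, -0.6], 0, 0.6],
    [[0, 0, -0.6], 0, 0.6],
    [[0, 0, -0.6], 0, 0.6],
    [[0, 0, 0], 0, 1],
    [[0, 0, 0], 0, 1]
  ]
}}

```text
t: 17.12
ee_pos: [611.6, 137.3, 257.8]
orientation: [2.014, 2.408, 0.004]
ft_force: [-0.8, -0.2, -0.3]
width: 25.3
grasp_force: 0.0
```

Run:
```python
from h import *
S=snap('side');T=snap('top')
for n in ('side','top'):
  print(n,[(round(b['p'],2),np.round(b['rect'],1).tolist()) for b in cams.boxes_of(n,'basket')],[(round(b['p'],2),np.round(b['rect'],1).tolist()) for b in cams.boxes_of(n,'lever_grip')])
# red blob centroid of the grip near expected pixel
c={}
for n,d,q in(('side',S,(348,190)),('top',T,(297,136))):
  hsv=cv2.cvtColor(d['image'],cv2.COLOR_RGB2HSV); m=((hsv[...,0]<8)|(hsv[...,0]>172))&(hsv[...,1]>170)&(hsv[...,2]>110)
  y,x=np.nonzero(m); k=(abs(x-q[0])<18)&(abs(y-q[1])<22); c[n]=(x[k].mean(),y[k].mean()); print(n,k.sum(),c[n],x[k].min(),x[k].max(),y[k].min(),y[k].max())
g,e=tri(T,c['top'],S,c['side']); co,s=np.cos(SP[2]),np.sin(SP[2]); print('grip',g,e,np.array([[co,s],[-s,co]])@(g[:2]-SP[:2]))
X=W([[115,-107.5,0]])[0]; print(X); plan(X[0],X[1],156,.1815)
```

```text
side [(0.85, [278.4, 301.4, 38.9, 50.2]), (0.55, [267.5, 183.4, 28.2, 48.7])] [(0.86, [342.0, 207.1, 17.3, 51.1])]
top [(0.88, [227.0, 180.4, 19.2, 29.5]), (0.77, [311.4, 259.2, 32.7, 30.4]), (0.72, [273.6, 173.8, 117.3, 96.1]), (0.53, [103.7, 175.5, 44.9, 42.0])] [(0.61, [297.9, 145.9, 11.6, 35.7])]
side 136 (np.float64(347.88235294117646), np.float64(191.27941176470588)) 343 353 182 201
top 172 (np.float64(296.8255813953488), np.float64(135.08139534883722)) 292 302 126 144
grip [709.39157448 -81.7431488  188.31080976] 1.3397179873392135 [  64.6084387  -106.89109251]
[759.06531702 -73.24611873   0.        ]
shift units [-9.33  4.37  3.96] turn units -0.04 pos [610.4 137.  255.1] q [ 0.2   0.36  1.56 -0.    1.22  0.02] w 2.2 grip 0.0 f [-1.1  0.1 -0.5] t 17.4 z [-0.002 -0.    -1.   ]
```

>>> {"name": "move_arm", "arguments": {
  "steps": [
    [[-0.2, 0.1, 0], 0, 1],
    [[-0.5, 0.3, 0], 0, 1],
    [[-0.8, 0.4, 0], 0, 1],
    [[-0.8, 0.4, 0], 0, 1],
    [[-0.8, 0.4, 0], 0, 1],
    [[-0.8, 0.4, 0], 0, 1],
    [[-0.8, 0.4, 0], 0, 1],
    [[-0.8, 0.4, 0], 0, 1],
    [[-0.8, 0.4, 0], 0, 1],
    [[-0.8, 0.4, 0], 0, 1],
    [[-0.8, 0.4, 0], 0, 1],
    [[-0.8, 0.3, 0], 0, 1],
    [[-0.4, 0.2, 0], 0, 1],
    [[0, 0, 0], 0, 1]
  ]
}}

```text
t: 18.58
ee_pos: [762.8, -70.0, 255.2]
orientation: [2.019, 2.407, -0.001]
ft_force: [-0.2, 0.8, -0.6]
width: 0.8
grasp_force: 0.0
```

Run:
```python
from h import *
X=W([[120,-107,0]])[0]; plan(X[0],X[1],156,.1815)
```

```text
shift units [-0.08  0.03  3.97] turn units -0.07 pos [762.8 -70.  255.2] q [-0.11  0.58  1.21 -0.    1.35 -0.28] w 0.8 grip 0.0 f [-0.2  0.8 -0.6] t 18.6 z [-0.    -0.001 -1.   ]
```

>>> {"name": "move_arm", "arguments": {
  "steps": [
    [[-0.08, 0, 0.3], 0, 1],
    [[0, 0, 0.6], 0, 1],
    [[0, 0, 0.6], 0, 1],
    [[0, 0, 0.6], 0, 1],
    [[0, 0, 0.6], 0, 1],
    [[0, 0, 0.6], 0, 1],
    [[0, 0, 0.5], 0, 1],
    [[0, 0, 0.17], 0, 1],
    [[0, 0, 0], 0, 1]
  ]
}}

```text
t: 19.33
ee_pos: [761.1, -68.4, 155.0]
orientation: [-2.013, -2.409, 0.002]
ft_force: [0.1, -0.2, 0.6]
width: 0.3
grasp_force: 0.0
```

>>> {"name": "move_arm", "arguments": {
  "steps": [
    [[0, -0.2, 0], 0, 1],
    [[0, -0.2, 0], 0, 1],
    [[0, -0.2, 0], 0, 1],
    [[0, -0.2, 0], 0, 1],
    [[0, -0.2, 0], 0, 1],
    [[0, -0.2, 0], 0, 1],
    [[0, -0.2, 0], 0, 1],
    [[0, -0.2, 0], 0, 1],
    [[0, 0, 0], 0, 1]
  ]
}}

```text
t: 20.08
ee_pos: [723.4, -76.2, 158.1]
orientation: [2.014, 2.408, 0.003]
ft_force: [3.8, 0.8, 1.6]
width: 0.5
grasp_force: 2.0
```

```bash
cat > lev.py <<'E'
from h import *
S=snap('side');T=snap('top')
X=W([[4,-107,0]])[0]; plan(X[0],X[1],156,.1815)
for n,d in(('side',S),('top',T)):
  print(n,'lever',[(round(b['p'],2),np.round(b['rect'],1).tolist()) for b in cams.boxes_of(n,'lever_grip')],'basket',[(round(b['p'],2),np.round(b['rect'],1).tolist()) for b in cams.boxes_of(n,'basket')])
  hsv=cv2.cvtColor(d['image'],cv2.COLOR_RGB2HSV); m=((hsv[...,0]<8)|(hsv[...,0]>172))&(hsv[...,1]>170)&(hsv[...,2]>110)
  for a in(0,.2,.4,.6,.8):
    th=.35-a; P=W([[22+r*np.sin(th),-107,88+r*np.cos(th)] for r in(90,115,138)]); uv=proj(d,P); 
    print(a,uv.round().tolist()[1],[bool(m[int(v+.5),int(u+.5)]) for u,v in uv])
  q=proj(d,W([[0,-107,190]]))[0]; y,x=np.nonzero(m); k=(abs(x-q[0])<35)&(abs(y-q[1])<40); print('red',k.sum(),x[k].mean() if k.any() else 0,y[k].mean() if k.any() else 0)
E
python3 lev.py
```

```text
shift units [-0.13 -3.03  0.06] turn units -0.04 pos [723.7 -76.1 157.8] q [-0.12  0.6   1.4   0.    1.14 -0.3 ] w 0.6 grip 2.3 f [5.1 0.3 3.8] t 20.2 z [ 0.003 -0.    -1.   ]
side lever [(0.8, [342.2, 206.2, 20.8, 47.6])] basket [(0.96, [267.2, 184.4, 31.8, 46.8]), (0.72, [278.8, 300.4, 39.9, 50.5]), (0.65, [196.1, 259.4, 32.0, 52.9])]
0 [348.0, 190.0] [True, True, False]
0.2 [344.0, 193.0] [False, True, True]
0.4 [340.0, 197.0] [False, False, False]
0.6 [335.0, 203.0] [False, False, False]
0.8 [331.0, 210.0] [False, False, False]
red 135 346.7111111111111 192.4814814814815
top lever [] basket [(0.81, [219.3, 181.1, 38.8, 35.8]), (0.62, [220.7, 272.5, 23.4, 8.7]), (0.62, [220.1, 184.9, 73.0, 93.1])]
0 [297.0, 136.0] [False, False, False]
0.2 [299.0, 144.0] [False, False, False]
0.4 [301.0, 153.0] [False, False, False]
0.6 [303.0, 162.0] [False, False, False]
0.8 [305.0, 172.0] [False, False, False]
red 0 0 0
```

>>> {"name": "move_arm", "arguments": {
  "steps": [
    [[0, -0.2, 0], 0, 1],
    [[0, -0.2, 0], 0, 1],
    [[0, -0.2, 0], 0, 1],
    [[0, -0.2, 0], 0, 1],
    [[0, -0.2, 0], 0, 1],
    [[0, -0.2, 0], 0, 1],
    [[0, -0.2, 0], 0, 1],
    [[0, -0.2, 0], 0, 1],
    [[0, 0, 0], 0, 1],
    [[0, 0, 0], 0, 1]
  ]
}}

```text
t: 21.22
ee_pos: [683.3, -83.1, 156.9]
orientation: [2.016, 2.409, 0.0]
ft_force: [5.4, 0.7, 3.7]
width: 0.3
grasp_force: 2.6
```

```bash
python3 lev.py
```

```text
shift units [-0.15 -1.4   0.03] turn units -0.04 pos [683.6 -83.  156.8] q [-0.14  0.55  1.5   0.    1.09 -0.32] w 0.3 grip 2.6 f [6.1 1.  3.9] t 21.3 z [ 0.  0. -1.]
side lever [(0.58, [339.7, 208.9, 13.4, 40.2]), (0.26, [312.9, 346.8, 37.6, 45.8])] basket [(0.97, [197.1, 256.2, 32.5, 56.2]), (0.92, [268.4, 185.2, 30.5, 47.8]), (0.81, [277.4, 298.7, 34.5, 49.8])]
0 [348.0, 190.0] [False, False, False]
0.2 [344.0, 193.0] [True, True, False]
0.4 [340.0, 197.0] [True, True, False]
0.6 [335.0, 203.0] [False, False, False]
0.8 [331.0, 210.0] [False, False, False]
red 111 340.2432432432432 199.51351351351352
top lever [] basket [(0.91, [219.3, 181.0, 43.7, 34.4]), (0.61, [220.5, 283.2, 33.4, 32.5])]
0 [297.0, 136.0] [False, False, False]
0.2 [299.0, 144.0] [False, False, False]
0.4 [301.0, 153.0] [False, False, False]
0.6 [303.0, 162.0] [False, False, False]
0.8 [305.0, 172.0] [False, False, False]
red 0 0 0
```

The lever is at about 0.4 rad and tracking well. I continue.

>>> {"name": "move_arm", "arguments": {
  "steps": [
    [[0, -0.15, 0], 0, 1],
    [[0, -0.15, 0], 0, 1],
    [[0, -0.15, 0], 0, 1],
    [[0, -0.15, 0], 0, 1],
    [[0, -0.15, 0], 0, 1],
    [[0, -0.15, 0], 0, 1],
    [[0, -0.15, 0], 0, 1],
    [[0, -0.1, 0], 0, 1],
    [[0, 0, 0], 0, 1]
  ]
}}

```text
t: 22.27
ee_pos: [654.6, -88.1, 155.7]
orientation: [-2.015, -2.409, 0.001]
ft_force: [6.7, 1.2, -2.0]
width: -0.0
grasp_force: 2.8
```

```bash
python3 lev.py | grep -v "^0.[24] "
```

```text
shift units [-0.15 -0.24 -0.01] turn units -0.04 pos [655.  -88.  155.8] q [-0.15  0.51  1.57  0.    1.06 -0.33] w 0.5 grip 2.8 f [ 6.4  0.8 -0.9] t 22.4 z [-0.001  0.    -1.   ]
side lever [(0.6, [299.5, 224.1, 148.4, 132.5]), (0.54, [335.0, 216.9, 10.4, 30.9])] basket [(0.92, [277.9, 299.5, 35.3, 53.0]), (0.92, [198.2, 256.5, 34.6, 55.8]), (0.8, [269.9, 183.4, 31.4, 50.1])]
0 [348.0, 190.0] [False, False, False]
0.6 [335.0, 203.0] [True, True, False]
0.8 [331.0, 210.0] [False, False, False]
red 102 334.65686274509807 206.4313725490196
top lever [] basket [(0.96, [217.7, 180.0, 37.6, 31.6]), (0.89, [220.9, 285.2, 34.0, 34.5])]
0 [297.0, 136.0] [False, False, False]
0.6 [303.0, 162.0] [False, False, False]
0.8 [305.0, 172.0] [False, False, False]
red 0 0 0
```

>>> {"name": "move_arm", "arguments": {
  "steps": [
    [[0, -0.1, 0], 0, 1],
    [[0, -0.1, 0], 0, 1],
    [[0, -0.1, 0], 0, 1],
    [[0, -0.1, 0], 0, 1],
    [[0, 0, 0], 0, 1],
    [[0, 0, 0], 0, 1]
  ]
}}

```text
t: 23.07
ee_pos: [645.3, -89.6, 155.9]
orientation: [-2.015, -2.409, -0.0]
ft_force: [6.7, 0.3, -1.7]
width: 0.3
grasp_force: 2.9
```

>>> {"name": "move_arm", "arguments": {
  "steps": [
    [[0, -0.08, 0], 0, 1],
    [[0, -0.08, 0], 0, 1],
    [[0, 0, 0], 0, 1],
    [[0, 0, 0], 0, 1]
  ]
}}

```text
t: 23.4
ee_pos: [641.5, -90.3, 156.0]
orientation: [-2.015, -2.41, -0.0]
ft_force: [7.3, 1.1, -0.4]
width: 0.2
grasp_force: 3.0
```

```bash
python3 lev.py | grep -v "^0.[24] "
```

```text
shift units [-0.16  0.31 -0.  ] turn units -0.04 pos [641.5 -90.3 156. ] q [-0.16  0.49  1.6   0.    1.05 -0.34] w 0.5 grip 3.0 f [ 7.3  1.2 -1. ] t 23.5 z [-0.  0. -1.]
side lever [(0.55, [332.6, 217.3, 14.3, 25.6])] basket [(0.95, [269.1, 185.6, 33.3, 47.1]), (0.87, [197.8, 255.8, 31.7, 55.7]), (0.62, [278.6, 298.6, 38.6, 51.1])]
0 [348.0, 190.0] [False, False, False]
0.6 [335.0, 203.0] [True, False, False]
0.8 [331.0, 210.0] [True, True, True]
red 97 331.9587628865979 209.82474226804123
top lever [(0.38, [253.3, 181.3, 143.8, 95.8])] basket [(0.97, [220.6, 286.2, 33.8, 32.8]), (0.63, [217.6, 179.6, 46.7, 30.5]), (0.52, [152.1, 265.0, 42.4, 40.4])]
0 [297.0, 136.0] [False, False, False]
0.6 [303.0, 162.0] [False, False, False]
0.8 [305.0, 172.0] [False, False, False]
red 0 0 0
```

Near the stop. I take small steps until the force jumps.

>>> {"name": "move_arm", "arguments": {
  "steps": [
    [[0, -0.06, 0], 0, 1],
    [[0, -0.06, 0], 0, 1],
    [[0, 0, 0], 0, 1],
    [[0, 0, 0], 0, 1]
  ]
}}

```text
t: 24.03
ee_pos: [638.7, -90.9, 156.0]
orientation: [-2.015, -2.41, -0.001]
ft_force: [6.6, 1.4, -0.9]
width: 0.2
grasp_force: 3.0
```

>>> {"name": "move_arm", "arguments": {
  "steps": [
    [[0, -0.06, 0], 0, 1],
    [[0, -0.06, 0], 0, 1],
    [[0, 0, 0], 0, 1],
    [[0, 0, 0], 0, 1]
  ]
}}

```text
t: 24.37
ee_pos: [638.1, -91.1, 156.7]
orientation: [2.013, 2.407, 0.006]
ft_force: [13.0, 3.0, -2.9]
width: 0.7
grasp_force: 5.5
```

The force jumped to 13 N and the motion ceased: this is the stop. I add a small margin, hold a while and check.

>>> {"name": "move_arm", "arguments": {
  "steps": [
    [[0, -0.04, 0], 0, 1],
    [[0, 0, 0], 0, 1],
    [[0, 0, 0], 0, 1],
    [[0, 0, 0], 0, 1],
    [[0, 0, 0], 0, 1],
    [[0, 0, 0], 0, 1],
    [[0, 0, 0], 0, 1],
    [[0, 0, 0], 0, 1],
    [[0, 0, 0], 0, 1],
    [[0, 0, 0], 0, 1],
    [[0, 0, 0], 0, 1],
    [[0, 0, 0], 0, 1]
  ]
}}

```text
t: 25.37
ee_pos: [637.9, -91.3, 157.0]
orientation: [2.013, 2.406, 0.007]
ft_force: [15.0, 2.5, -2.5]
width: 0.6
grasp_force: 6.3
```

```bash
python3 lev.py | grep -v "^0.[24] "
```

```text
shift units [-0.14  0.46  0.04] turn units -0.04 pos [637.9 -91.3 157. ] q [-0.16  0.48  1.61  0.    1.04 -0.34] w 0.8 grip 6.3 f [15.4  3.4 -2.7] t 25.5 z [ 0.007  0.001 -1.   ]
side lever [(0.78, [333.1, 218.1, 13.6, 26.6])] basket [(0.74, [197.0, 255.1, 34.0, 51.3]), (0.72, [268.8, 184.6, 32.2, 51.2]), (0.65, [278.1, 301.0, 34.5, 48.6]), (0.2, [172.2, 216.6, 39.7, 42.5])]
0 [348.0, 190.0] [False, False, False]
0.6 [335.0, 203.0] [False, False, False]
0.8 [331.0, 210.0] [True, True, True]
red 95 331.2315789473684 210.76842105263157
top lever [(0.47, [365.8, 272.7, 37.4, 32.8])] basket [(0.83, [217.3, 180.2, 40.6, 36.6]), (0.75, [255.2, 182.6, 144.1, 92.9]), (0.59, [221.7, 285.0, 32.8, 34.3]), (0.17, [107.3, 175.5, 52.2, 40.0])]
0 [297.0, 136.0] [False, False, False]
0.6 [303.0, 162.0] [False, False, False]
0.8 [305.0, 172.0] [False, False, False]
red 2 293.5 160.5
```

```bash
python3 -c "
from workcell import ctrl
print(ctrl.close_job())"
```

```text
the job is handed in; nothing more can be done
None
```

The basket hangs free on the hook, and I handed the job in at about 25 s with the closed fingers holding the air lever at its forward stop (about 15 N); the arm touched no tub, jar or bin, and the verdict was not shown.

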